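# Roll a caster roller up the gauge ramp and hold it on the stop

## Task

With your fingertips behind it, slowly push the steel roller that lies at the foot of the gauge ramp all the way up the ramp until it sits fully home and square against the stop, keeping the fingers on it so that it never runs away or rolls back; do not pinch, lift or carry it. Finish while still holding it pressed against the stop, so that the dial gauge can be read. Leave everything else on the bench where it is.

Things in the scene. Friction and masses are not known exactly. Their poses are not given: they have to be found in the camera images.
- ramp: Gauge ramp, fixed, 290 x 132 mm, from 13 mm high at its foot to 58 mm at its top. Origin on the bench under the track's origin; z up, x level, uphill. Side rails stand 7 mm above the running surface at y = +/-60 to 66 mm, from the foot to the stop. Behind the stop a dial gauge (46 mm diameter, centre at track x = 138 mm) lies face up, its top 36 mm above the surface.
- track: The ramp's flat dark steel running surface, sloping at 9 degrees (0.157 rad). Origin on the surface, on its centre line, 32 mm above the bench; x uphill along the surface, y across (left when looking uphill), z square out of it. It runs from x = -125 to +165 mm; a lip 5 mm high at x = -125 to -119 mm keeps the roller from rolling off the foot.
- stop: Bare aluminium stop bar across the top of the track, fixed: 126 mm wide, 14 mm thick, 34 mm high. Origin at the foot of the face that the roller meets, on the track's centre line (track x = 95 mm); axes as the track. The gauge stem ends flush in this face.
- roller: Steel roller, 40 mm diameter, 70 mm long, bronze-bushed bore; polished and oiled (friction about 0.25); 0.25 to 0.45 kg. Origin at its centre, y along its axis. Starts lying across the track against the foot lip: centre at track x = -105 mm, z = 20 mm, up to 12 mm off the centre line. Let go on the slope, it rolls back. Home against the stop its centre is at track x = 75 mm.
- bushing: Bystander: bronze flanged bushing standing on the bench beside the ramp, flange 44 mm diameter, 30 mm high; origin under its centre.
- bolt: Bystander: matte black caster axle bolt with a nut, lying on the bench beside the ramp, 100 mm long, head 19 mm across; origin under its middle.
- spare_sleeve: Bystander: dark steel tube standing on end on the bench beside the ramp, 34 mm diameter, 45 mm high; origin under its centre.
- mallet: Bystander: red-handled rubber mallet lying on the left of the bench, head 52 mm diameter by 85 mm, 235 mm long overall; origin under its head.
- wrench: Bystander: steel wrench, 190 mm long, lying beyond the ramp.
- grease_jar: Bystander: grey jar with black cap, 60 mm diameter, 70 mm high, left of and beyond the ramp; origin under its centre.
- bearing: Bystander: sealed steel wheel bearing, 48 mm diameter, 14 mm thick, on the bed of the cast-iron hand press at the right; origin under its centre.

How it is judged:
By the outcome, as a careful person would: the job done as asked, in the order asked, and still so for the second after the job is handed in, while the arm keeps its last pose, push and grip.
It also fails if it takes over 38 s, if anything falls off the work surface, if the arm or the gripper's body presses on something with over 40 N, if the wrist force passes 120 N, or if a joint passes its speed limit or range.

## Robot

A 7-joint arm with a two-finger parallel gripper is mounted at the origin on the work surface. World frame = base frame: x ahead of the robot, y to its left, z up, the work surface at z = 0. Lengths are in m, angles in rad, forces in N, time in s.
With the tool pointing down it reaches from about 0.4 to 0.875 m from the base axis. Payload 19.3 kg.
Tool frame: the origin (TCP) lies midway between the tips of the shut fingers; the grasp point (between the pads) lies bot.grip_point_offset behind it (bot.grip_point_offset is the distance from the TCP to the grasp point, in m); z points along the fingers, y is the direction in which the jaws open and shut (so a half turn about z gives the same grasp; the last joint's range is limited). The gripper opens to 85 mm and grips with 20 to 120 N. Pads are 22 mm wide; open, the fingers measure 114 mm over their backs; the gripper's body (76 mm by 85 mm) begins 54 mm behind the grasp point. The pads swing forward as they close: fully open they stand 13 mm farther back than shut.
Start: joints at [1.175, 0.521, -0.036, 1.599, 0.021, 1.021, -0.113], TCP at [0.2, -0.592, 0.231] pointing down, gripper open.
Joint ranges: [-2.91, 2.91], [-0.3, 2.13], [-1.5, 1.42], [0.17, 2.43], [-1.26, 4.41], [0.16, 1.93], [-2.52, 2.52]. Speed limits (rad/s): [1.89, 1.89, 2.39, 2.39, 3.01, 3.01, 3.01].

## Interface

Orientations are given as [roll, pitch, yaw] about the fixed x, y, z axes, in that order (R = Rz(yaw) Ry(pitch) Rx(roll)).
In Python, from workcell import bot gives the robot as it stands.
- The arm moves only by the tool servo_tool, never from a script. Its argument "rows" is a list that holds one entry, the list of rows, each a list of 6 numbers: the shift along the tool's x, y, z in cm, then the turn, a rotation vector about the tool's x, y, z in degrees. A call has 1 to 5 rows; each row shifts and turns the commanded pose from where the row before left it, along the tool's axes as they then stand; what a row does not reach is not made up. A row lasts 1/8 s, in which the tool goes at most 62.5 mm and 10.7 degrees, less where a joint would pass 70% of its speed; a pose out of reach is approached as far as the arm can. A call is refused whole if a number of a shift passes 6.25 or a number of a turn 10.7, either way. A call with a gripper value outside its range is refused whole. "grip" is the opening, from -1 (shut) to 1 (fully open), so that 0 is half open, set as the call begins (left out, the last holds). The fingers move at their own pace and stop on an object; "squeeze" is the grip in N (left out, the last holds). Time passes only in rows, so rows that do not move let the fingers close. It gives the time, the measured TCP pose, the force and the opening at its end, in the units of the state.
- bot.observe(): the state, without advancing time (a new reading comes with each control period).
- bot.grab_frame(name): name is "scene" or "top" or "wrist"; returns a dict with "image" (384x512x3 uint8, red, green, blue), "K" (3x3 intrinsics, pixels), "R" (3x3) and "t" (3): a world point X has camera coordinates R X + t; the wrist camera has in their place "mount" (4x4, takes a point from camera to tool coordinates, whose origin is the TCP and whose axes are the flange's). Camera axes: x right, y down, z forward; pixel columns grow to the right and rows downward; lengths in m; the calibration is good to about 2 mm. A picture is of the moment at which its call begins: read the wrist's pose just before it. There is no depth.
- bot.job_done(): hands the job in, once; it reports no verdict.
The state is a dict: "clock": time; "qpos": joint angles; "qd": joint speeds; "joint_efforts": joint torques, N m; "position": TCP position; "tool_rot": TCP orientation; "force": force on the tool from outside, world axes, zero at the start; "moment": the same for the moment, N m; "grip_width": finger opening in m.
Only numpy, scipy, OpenCV 4.12 (cv2) and the standard library are available. Lean on these libraries where they do the work, as an engineer would, in place of code of your own. Each camera call takes 0.05 s, during which the arm holds its last target.

## Working session

There is one attempt and no reset: what is moved stays moved. The work goes in short steps, Python scripts to look and compute and a tool call to move; the robot and the scene stay as the last step left them, time stands still between calls to the robot, and variables do not carry over. Pictures are saved under pics/ and viewed, and the job is handed in when it is done.

Besides the shell and the picture viewer there is one more tool, called after "Emit:" in YAML: its name, and indented under it one key for each argument. servo_tool: Moves the arm, as the interface text tells. Its arguments: {"type":"object","properties":{"rows":{"type":"array"},"grip":{"type":"number"},"squeeze":{"type":"number"}},"required":["rows"]}

```bash
mkdir -p pics; ls
python3 - <<'E'
from workcell import bot
import cv2,pickle
o=bot.observe();print(o, bot.grip_point_offset)
d={}
for n in("scene","top"):
    f=bot.grab_frame(n);d[n]=f
    cv2.imwrite(f"pics/{n}0.png",cv2.resize(f["image"][:,:,::-1],(800,600),interpolation=cv2.INTER_CUBIC))
    print(n,f["K"],f["R"],f["t"])
pickle.dump(d,open("f0.pkl","wb"))
E
```

```text
pics
{'clock': 0.0, 'qpos': array([ 1.17481696,  0.52203885, -0.03633661,  1.59994018,  0.02120516,
        1.0210828 , -0.11279976]), 'qd': array([ 0.00048947,  0.00077334,  0.00022762, -0.00038357, -0.00067306,
        0.00167666,  0.00227465]), 'joint_efforts': array([-4.68050985e-04, -9.27132940e+01,  1.97950713e+00, -3.69936454e+01,
        1.77250343e-02,  8.30088858e-03, -9.67996516e-05]), 'position': array([ 0.19990535, -0.59185085,  0.23073443]), 'tool_rot': array([-3.14051118e+00,  7.47195696e-05,  3.25779134e-01]), 'force': array([0.24250881, 0.72818484, 0.16624899]), 'moment': array([-0.01031785, -0.02810414,  0.0159485 ]), 'grip_width': 0.08516150948949038} 0.0187
scene [[444.17547459   0.         248.25968911]
 [  0.         444.17547459 191.23927012]
 [  0.           0.           1.        ]] [[ 0.45561713  0.88998694 -0.01833809]
 [ 0.56395486 -0.30452573 -0.76760601]
 [-0.68874374  0.33939259 -0.6406596 ]] [-0.21345726 -0.27689581  1.85018152]
top [[358.61636602   0.         263.50296841]
 [  0.         358.61636602 186.6137361 ]
 [  0.           0.           1.        ]] [[-0.00361394 -0.99998444  0.00425004]
 [-0.97919074  0.00267634 -0.20292443]
 [ 0.2029099  -0.00489496 -0.97918518]] [-0.02859317  0.56704062  1.13057379]
```

View pics/scene0.png

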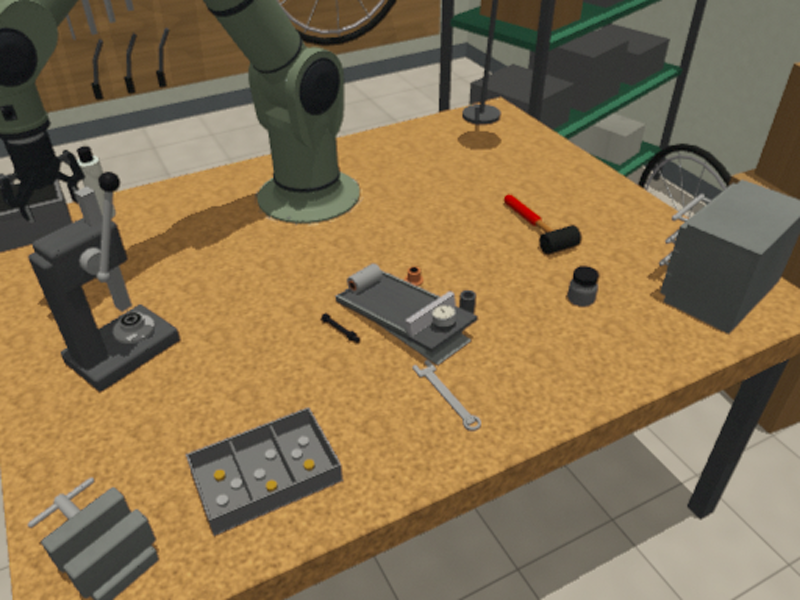

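View pics/top0.png

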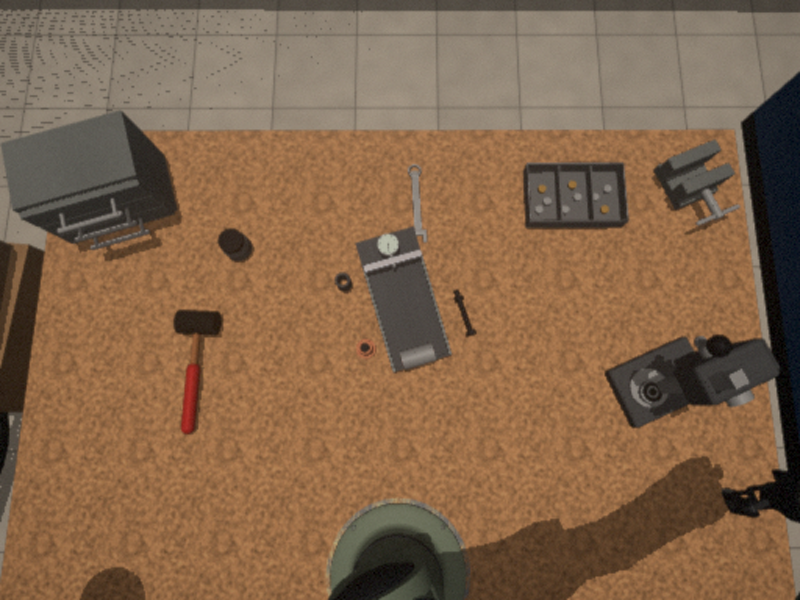

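The scene view has the ramp at (340–475, 265–360), with the roller at its foot near (365,278). In the top view the ramp is at (357–450, 228–372) and the roller at (418,356). I'll enlarge both crops.

Run:
```python
import pickle,cv2
d=pickle.load(open("f0.pkl","rb"))
for n,(u0,v0,w,h,s) in {"top":(220,135,80,110,7),"scene":(205,160,110,80,7)}.items():
    im=d[n]["image"][v0:v0+h,u0:u0+w,::-1]
    if n=="top": im=im[:85+20]; s=5.7
    im=cv2.resize(im,None,fx=s,fy=s,interpolation=cv2.INTER_CUBIC)
    for k in range(0,w,10): cv2.putText(im,str(u0+k),(int(k*s),8),0,.35,(0,255,255),1); cv2.line(im,(int(k*s),10),(int(k*s),16),(0,255,255),1)
    for k in range(0,h,10): cv2.putText(im,str(v0+k),(0,int(k*s)+4),0,.35,(0,255,255),1)
    cv2.imwrite(f"pics/{n}_c.png",im);print(im.shape)
```

```text
(598, 456, 3)
(560, 770, 3)
```

View pics/top_c.png

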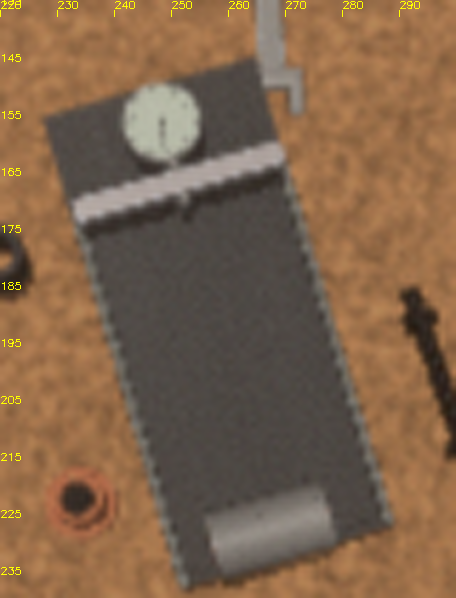

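View pics/scene_c.png

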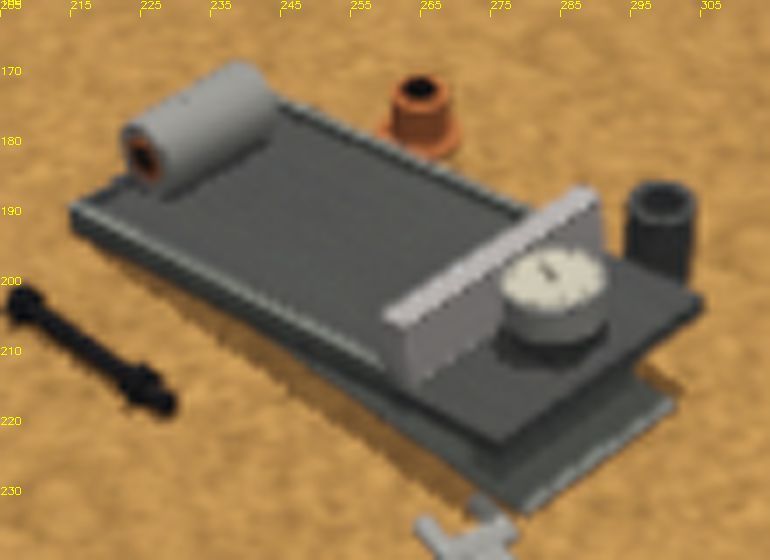

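```bash
cat > h.py <<'E'
import numpy as np,pickle,cv2
from scipy.optimize import least_squares
from scipy.spatial.transform import Rotation as Ro
A=np.radians(9)
def Rt(yaw): return Ro.from_euler('z',yaw).as_matrix()@Ro.from_euler('y',-A).as_matrix()
def trk(p,pose): return np.array([pose[0],pose[1],.032])+Rt(pose[2])@np.asarray(p)
def proj(f,X):
    c=f["R"]@X+f["t"];q=f["K"]@c;return q[:2]/q[2]
E
python3 - <<'E'
from h import *
d=pickle.load(open("f0.pkl","rb"))
T=[((45,120),(165,66,0)),((252,58),(165,-66,0)),((183,588),(-125,66,6)),((392,523),(-125,-66,6)),((80,222),(95,63,34)),((285,163),(95,-63,34)),((73,203),(109,63,34)),((279,142),(109,-63,34))]
S=[((703,300),(165,66,0)),((500,445),(165,-66,0)),((72,208),(-125,-66,6)),((385,315),(95,-63,34)),((410,325),(109,-63,34)),((580,187),(95,63,34)),((600,197),(109,63,34))]
obs=[("top",(220+(a+.5)/5.7-.5,135+(b+.5)/5.7-.5),np.array(p)/1e3) for (a,b),p in T]+[("scene",(205+(a+.5)/7-.5,160+(b+.5)/7-.5),np.array(p)/1e3) for (a,b),p in S]
def fit(obs):
    r=least_squares(lambda x:np.concatenate([proj(d[n],trk(p,x))-q for n,q,p in obs]),[.6,0,.3],loss='soft_l1',x_scale=[.01,.01,.01]);return r
for o in (obs,obs[:8],obs[8:]):
    r=fit(o);print(r.x,np.abs(r.fun).max(),r.fun.reshape(-1,2).round(1).tolist())
pose=fit(obs).x
R=[((207,518),(20,35)),((223,575),(-20,35)),((322,487),(20,-35)),((337,542),(-20,-35))]
ro=[(np.array([220+(a+.5)/5.7-.5,135+(b+.5)/5.7-.5])) for (a,b),_ in R]
m=np.mean(ro,0)
best=least_squares(lambda x:proj(d["top"],trk([x[0],x[1],.022],pose))-m,[-.1,0],x_scale=.01)
print("roller track xy",best.x)
np.save("pose.npy",pose)
E
```

```text
[ 0.53965606 -0.01648002  0.28995464] 1.0942228067588644 [[-0.7, -0.8], [0.4, -0.7], [-0.6, -0.0], [0.6, -0.1], [-0.5, -0.0], [0.3, -0.4], [-0.5, -0.8], [0.1, -0.8], [0.3, -0.9], [-0.1, -0.7], [-1.1, -0.5], [-0.7, -0.3], [-1.0, -0.1], [-0.3, -0.6], [0.1, -0.6]]
[ 0.53817272 -0.01706878  0.29198719] 0.7960280904100614 [[-0.7, -0.3], [0.4, -0.3], [-0.3, 0.4], [0.8, 0.3], [-0.4, 0.5], [0.4, 0.0], [-0.4, -0.3], [0.2, -0.3]]
[ 0.54216689 -0.01606464  0.2837819 ] 0.7576819492880418 [[0.7, -0.2], [0.2, -0.2], [-0.6, -0.2], [-0.4, 0.2], [-0.8, 0.4], [0.2, -0.1], [0.6, -0.1]]
roller track xy [-0.10747673  0.00534699]
```

Run:
```python
from h import *
d=pickle.load(open("f0.pkl","rb"));f=d["top"];pose=np.load("pose.npy")
def back(u,v,z):
    r=f["R"].T@np.linalg.inv(f["K"])@[u,v,1];c=-f["R"].T@f["t"];return c+r*(z-c[2])/r[2]
for n,(a,b),z in [("press bed left",(607,375),.02),("bed near",(635,426),.02),("lever knob",(718,346),.2),("press head right",(778,365),.18),("cap",(740,398),.15),("tool",(735,500),.25),("bolt near",(472,333),.0),("bush",(366,348),.03)]:
    print(n,back(a*.64,b*.64,z).round(3))
pose[2]=.29
for x in(-150,-105,75):
    p=trk([x/1e3,.005,.02],pose);print(x,p.round(4))
c=trk([-.105,.005,.02],pose);u=np.array([np.cos(.29),np.sin(.29),0])
t=c-u*(.020+.011+.012);print("approach TCP xy",t, np.hypot(*t[:2]))
s=np.array([.1999,-.5919,.2307]);dv=np.array([t[0],t[1],.13])-s
y=.3258;X=np.array([np.cos(y),np.sin(y),0]);Y=np.array([np.sin(y),-np.cos(y),0])
print("tool shift cm",100*dv@X,100*dv@Y,-100*dv[2])
```

```text
press bed left [ 0.392 -0.446  0.02 ]
bed near [ 0.287 -0.496  0.02 ]
lever knob [ 0.434 -0.59   0.2  ]
press head right [ 0.401 -0.709  0.18 ]
cap [ 0.341 -0.648  0.15 ]
tool [ 0.175 -0.561  0.25 ]
bolt near [ 0.486 -0.163  0.   ]
bush [0.45  0.067 0.03 ]
-150 [ 0.3933 -0.0549  0.0283]
-105 [ 0.4359 -0.0422  0.0353]
75 [0.6062 0.0086 0.0635]
approach TCP xy [ 0.39464691 -0.05453473  0.03532815] 0.39839706027154215
tool shift cm 35.649502704017905 -44.67651401551058 10.069999999999999
```

Emit:
servo_tool:
  rows:
    - [[2.5, -4, 0, 0, 0, 0], [2.5, -4, 0, 0, 0, 0], [2.5, -4, 0, 0, 0, 0], [2.5, -4, 0, 0, 0, 1], [2.5, -4, 0, 0, 0, 1]]
  grip: -0.3

```text
clock: 0.72
position: [0.2553, -0.3612, 0.2312]
tool_rot: [-3.141, 0.0, 0.29]
force: [2.3, 0.7, 0.0]
grip_width: 0.0298
```

Emit:
servo_tool:
  rows:
    - [[3.5, -4, 1, 0, 0, 0], [3.5, -4, 1, 0, 0, 0], [3.5, -4, 1, 0, 0, 0], [3.5, -4, 1, 0, 0, 0], [3.5, -4, 1, 0, 0, 0]]

```text
clock: 1.35
position: [0.3659, -0.1195, 0.1811]
tool_rot: [3.141, -0.0, 0.291]
force: [1.9, -1.1, 0.6]
grip_width: 0.0299
```

Emit:
servo_tool:
  rows:
    - [[2, -3, 1, 0, 0, 0], [1.5, -2, 2, 0, 0, 0], [0, 0, 0, 0, 0, 0]]

```text
clock: 1.72
position: [0.3845, -0.0616, 0.1503]
tool_rot: [-3.14, 0.002, 0.294]
force: [-0.4, -0.2, -0.0]
grip_width: 0.0297
```

Run:
```python
from workcell import bot
from h import *
o=bot.observe();f=bot.grab_frame("wrist");pickle.dump((o,f),open("w1.pkl","wb"))
print(o["position"],o["tool_rot"],o["force"],o["qpos"]);print(f["mount"],f["K"])
t=np.array([.398,-.0535,.10]);dv=Ro.from_euler('xyz',o["tool_rot"]).as_matrix().T@(t-o["position"]);print(dv*100)
cv2.imwrite("pics/w1.png",cv2.resize(f["image"][:,:,::-1],(800,600)))
```

```text
[ 0.38445518 -0.06157577  0.15033169] [-3.14025285e+00  1.66964673e-03  2.93866969e-01] [-0.4106753  -0.19434781 -0.04418136] [ 0.26816604  0.30086041 -0.3094822   2.24934547  0.15611932  0.61260385
 -1.43341198]
[[-3.03505348e-04 -9.59711473e-01 -2.80987184e-01  7.09157395e-02]
 [ 9.99999454e-01 -1.03069662e-05 -1.04493545e-03 -1.57117278e-03]
 [ 9.99940413e-04 -2.80987347e-01  9.59710952e-01 -1.41725707e-01]
 [ 0.00000000e+00  0.00000000e+00  0.00000000e+00  1.00000000e+00]] [[324.45808171   0.         256.17604666]
 [  0.         324.45808171 186.16982941]
 [  0.           0.           1.        ]]
[ 1.53873757 -0.37388282  5.0311123 ]
```

View pics/w1.png

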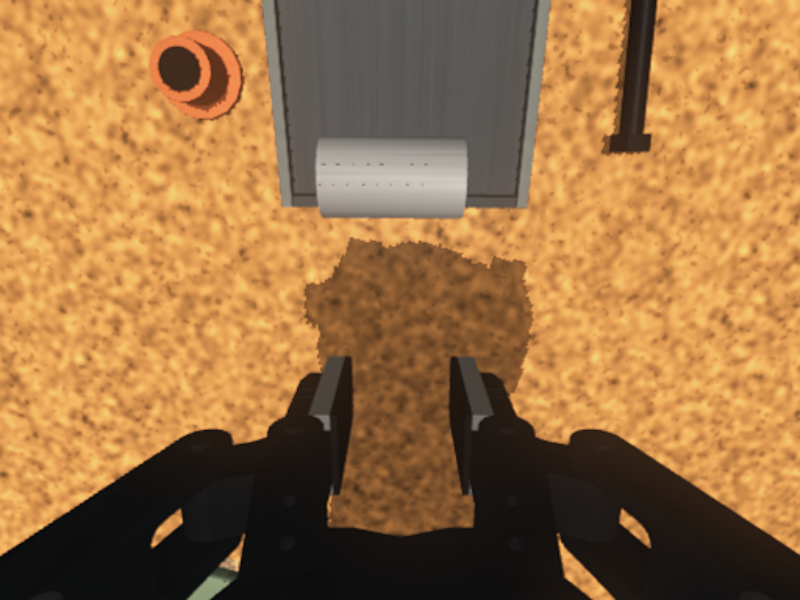

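Run:
```python
from h import *
o,f=pickle.load(open("w1.pkl","rb"));pose=np.load("pose.npy")
M=np.eye(4);M[:3,:3]=Ro.from_euler('xyz',o["tool_rot"]).as_matrix();M[:3,3]=o["position"]
C=M@f["mount"]
def ray(p):
    return C[:3,:3]@np.linalg.inv(f["K"])@[(p[0]+.5)*.64-.5,(p[1]+.5)*.64-.5,1]
def back(p,z):
    r=ray(p);c=C[:3,3];return c+r*(z-c[2])/r[2]
l,r=back((283,207),.0185),back((527,207),.0185);print("foot corners",l,r,np.linalg.norm(l-r),"yaw",np.arctan2(-(r-l)[0],(r-l)[1])+np.pi, "expected mid",trk([-.125,0,.006],pose), (l+r)/2)
# rails direction
a,b=back((283,207),.0185),back((263,0),.0185+.0)
# roller: cylinder silhouette fit
A0,B0=back((317,177),.0553),back((467,177),.0553);print("roller ends top",A0,B0,np.linalg.norm(A0-B0),(A0+B0)/2, np.arctan2((A0-B0)[0],-(A0-B0)[1]))
# silhouettes in y: rear 218 front 137 -> tangent planes; centre = bisector at z=.0353
m=lambda y: ray((392,y))/np.linalg.norm(ray((392,y)))
bis=m(137)+m(218);c=C[:3,3];p=c+bis*(.0353-c[2])/bis[2];print("centre",p)
h=np.arccos(m(137)@m(218))/2;print("dist",.02/np.sin(h),np.linalg.norm(p-c))
Ti=np.linalg.inv(M);pt=Ti[:3,:3]@(p-o["position"]);print("centre in tool",pt*1000)
# pad tip
for q in [(352,357),(450,357),(330,430),(310,430),(330,357)]:
    rr=f["mount"][:3,:3]@np.linalg.inv(f["K"])@[(q[0]+.5)*.64-.5,(q[1]+.5)*.64-.5,1];cc=f["mount"][:3,3]
    s=(.011-cc[0])/rr[0];print(q,"x=11mm:",(cc+s*rr)*1000)
```

```text
foot corners [0.40162741 0.01161955 0.0185    ] [ 0.43951044 -0.11356959  0.0185    ] 0.1307954313882356 yaw 0.293846281309607 expected mid [ 0.42044925 -0.05204697  0.01837182] [ 0.42056892 -0.05097502  0.0185    ]
roller ends top [ 0.42621338 -0.0070592   0.0553    ] [ 0.44603193 -0.07258382  0.0553    ] 0.06845619616811732 [ 0.43612265 -0.03982151  0.0553    ] -2.847880872844124
centre [ 0.4342204  -0.04001215  0.0353    ]
dist 0.2636573318023903 0.2572670753026539
centre in tool [ 54.06984885  -6.07042831 114.94980899]
(352, 357) x=11mm: [ 11.         -15.87511139  -5.35129079]
(450, 357) x=11mm: [11.         12.68014722 -5.34246411]
(330, 430) x=11mm: [ 11.         -17.02203894 -44.47001657]
(310, 430) x=11mm: [ 11.         -21.36947431 -44.4722218 ]
(330, 357) x=11mm: [ 11.         -22.28661109  -5.35327264]
```

The wrist view shows the roller at (317–467, 137–218) and the ramp foot corners at (283,207) and (527,207), consistent with my fit and square to the tool. The roller centre is about 54 mm ahead and 6 mm to the left. The fingertips sit about 5 mm behind the TCP. Next I'll descend behind the roller.

Emit:
servo_tool:
  rows:
    - [[0.5, -0.5, 2, 0, 0, 0], [0.5, 0, 3, 0, 0, 0], [0, 0, 3, 0, 0, 0], [0, 0, 2.5, 0, 0, 0], [0, 0, 2, 0, 0, 0]]

```text
clock: 2.4
position: [0.3928, -0.0566, 0.0258]
tool_rot: [3.141, 0.0, 0.289]
force: [0.6, -0.2, -1.0]
grip_width: 0.0296
```

Emit:
servo_tool:
  rows:
    - [[0, 0, 0.4, 0, 0, 0], [0, 0, 0, 0, 0, 0], [0, 0, 0, 0, 0, 0]]

```text
clock: 2.78
position: [0.3933, -0.0557, 0.0231]
tool_rot: [3.141, -0.001, 0.29]
force: [0.3, -0.4, 0.3]
grip_width: 0.03
```

Run:
```python
from workcell import bot
from h import *
o=bot.observe();f=bot.grab_frame("wrist");g=bot.grab_frame("scene");pickle.dump((o,f),open("w2.pkl","wb"))
print(o["position"],o["tool_rot"],o["force"],o["qpos"])
cv2.imwrite("pics/w2.png",cv2.resize(f["image"][:,:,::-1],(640,480)))
cv2.imwrite("pics/s2.png",cv2.resize(g["image"][140:250,180:330,::-1],(750,550),interpolation=cv2.INTER_CUBIC))
```

```text
[ 0.39330793 -0.05574481  0.02310033] [ 3.14110924e+00 -1.16941269e-03  2.90397454e-01] [ 0.2932267  -0.40977964  0.34118677] [ 0.11311882  0.58928235 -0.15413837  2.31139574  0.33975775  0.25937446
 -1.62483618]
```

View pics/w2.png

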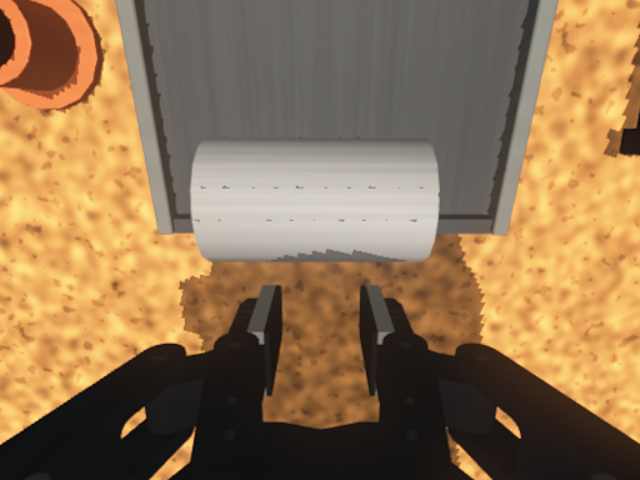

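View pics/s2.png

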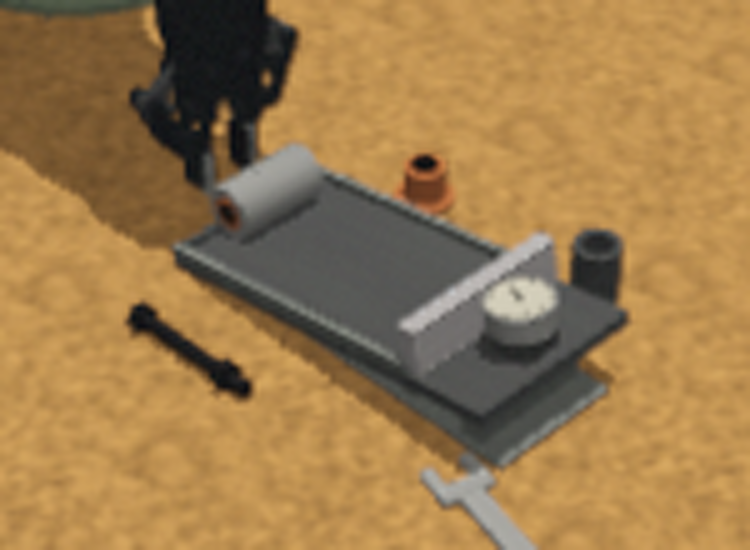

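Emit:
servo_tool:
  rows:
    - [[0.3, 0, 0.2, 0, 0, 0], [0.3, 0, 0, 0, 0, 0], [0.2, 0, 0, 0, 0, 0], [0.2, 0, 0, 0, 0, 0], [0.1, 0, 0, 0, 0, 0]]

```text
clock: 3.5
position: [0.4035, -0.0523, 0.0203]
tool_rot: [-3.142, 0.0, 0.291]
force: [-0.6, 0.0, 0.4]
grip_width: 0.0296
```

Emit:
servo_tool:
  rows:
    - [[0.1, 0, 0, 0, 0, 0], [0.15, 0, 0, 0, 0, 0], [0.2, 0, -0.03, 0, 0, 0], [0.2, 0, -0.03, 0, 0, 0], [0.2, 0, -0.03, 0, 0, 0]]

```text
clock: 4.12
position: [0.4116, -0.0499, 0.0212]
tool_rot: [-3.142, 0.0, 0.291]
force: [-1.9, 0.1, 0.7]
grip_width: 0.0297
```

```bash
cat > look.py <<'E'
import sys
from workcell import bot
from h import *
n=sys.argv[1];pose=np.load("pose.npy")
o=bot.observe();f=bot.grab_frame("wrist");pickle.dump((o,f),open(f"w{n}.pkl","wb"))
M=Rt(pose[2]);q=M.T@(o["position"]-[pose[0],pose[1],.032])
print(o["clock"],o["position"],o["tool_rot"],o["force"],o["moment"],o["grip_width"]);print("TCP in track mm",q*1000)
cv2.imwrite(f"pics/w{n}.png",cv2.resize(f["image"][:,:,::-1],(640,480)))
E
python3 look.py 3
```

```text
4.125 [ 0.41158105 -0.04985641  0.02120466] [-3.14156727e+00  2.07629226e-04  2.90816487e-01] [-1.90517238  0.11894094  0.70179574] [-0.10792618  0.24802008 -0.04559296] 0.029686014386511597
TCP in track mm [-132.33164555    4.63461405   10.0293654 ]
```

View pics/w3.png

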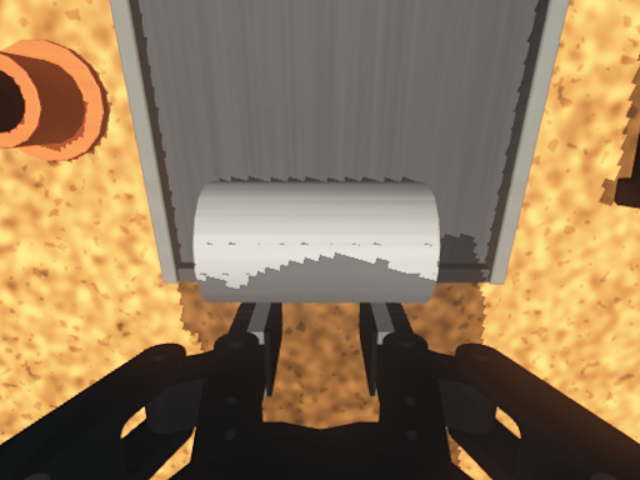

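Fingers are in contact, evenly on both sides and square. Now the slow push up the slope.

Emit:
servo_tool:
  rows:
    - [[0.25, 0, -0.04, 0, 0, 0], [0.3, 0, -0.047, 0, 0, 0], [0.3, 0, -0.047, 0, 0, 0], [0.3, 0, -0.047, 0, 0, 0], [0.3, 0, -0.047, 0, 0, 0]]

```text
clock: 4.8
position: [0.4256, -0.0456, 0.0235]
tool_rot: [-3.142, -0.0, 0.291]
force: [-1.0, -0.3, 0.4]
grip_width: 0.0296
```

Emit:
servo_tool:
  rows:
    - [[0.3, 0, -0.047, 0, 0, 0], [0.3, 0, -0.047, 0, 0, 0], [0.3, 0, -0.047, 0, 0, 0], [0.3, 0, -0.047, 0, 0, 0], [0.3, 0, -0.047, 0, 0, 0]]

```text
clock: 5.42
position: [0.44, -0.0413, 0.0259]
tool_rot: [-3.142, -0.0, 0.291]
force: [-1.6, -0.7, 0.7]
grip_width: 0.0299
```

```bash
python3 look.py 4
```

```text
5.425 [ 0.44000878 -0.04133858  0.02586043] [-3.14157203e+00 -1.60017390e-05  2.90854801e-01] [-1.64410392 -0.68927656  0.69983685] [-0.11750346  0.28763506 -0.03927566] 0.029882851421337585
TCP in track mm [-102.29229268    4.66914668    9.98540754]
```

View pics/w4.png

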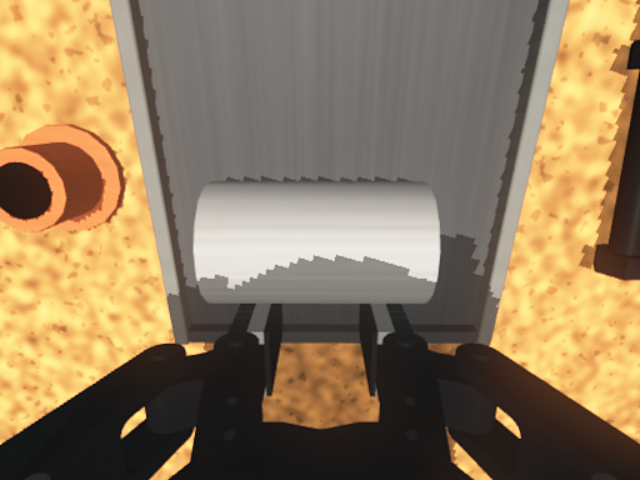

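The roller is square and riding against both fingers, clear of the lip. Continuing the push.

Emit:
servo_tool:
  rows:
    - [[0.3, 0, -0.047, 0, 0, 0], [0.3, 0, -0.047, 0, 0, 0], [0.3, 0, -0.047, 0, 0, 0], [0.3, 0, -0.047, 0, 0, 0], [0.3, 0, -0.047, 0, 0, 0]]

```text
clock: 6.1
position: [0.4544, -0.037, 0.0282]
tool_rot: [-3.142, 0.0, 0.291]
force: [-1.2, -0.4, 0.6]
grip_width: 0.0298
```

Emit:
servo_tool:
  rows:
    - [[0.3, 0, -0.047, 0, 0, 0], [0.3, 0, -0.047, 0, 0, 0], [0.3, 0, -0.047, 0, 0, 0], [0.3, 0, -0.047, 0, 0, 0], [0.3, 0, -0.047, 0, 0, 0]]

```text
clock: 6.72
position: [0.4687, -0.0327, 0.0306]
tool_rot: [-3.142, -0.0, 0.291]
force: [-1.1, -1.5, 0.4]
grip_width: 0.0301
```

Emit:
servo_tool:
  rows:
    - [[0.3, 0, -0.047, 0, 0, 0], [0.3, 0, -0.047, 0, 0, 0], [0.3, 0, -0.047, 0, 0, 0], [0.3, 0, -0.047, 0, 0, 0], [0.3, 0, -0.047, 0, 0, 0]]

```text
clock: 7.35
position: [0.4831, -0.0284, 0.0329]
tool_rot: [-3.142, -0.0, 0.291]
force: [-0.9, -0.1, 0.4]
grip_width: 0.0302
```

Emit:
servo_tool:
  rows:
    - [[0.3, 0, -0.047, 0, 0, 0], [0.3, 0, -0.047, 0, 0, 0], [0.3, 0, -0.047, 0, 0, 0], [0.3, 0, -0.047, 0, 0, 0], [0.3, 0, -0.047, 0, 0, 0]]

```text
clock: 7.98
position: [0.4975, -0.0241, 0.0352]
tool_rot: [-3.142, 0.0, 0.291]
force: [-1.5, -0.1, 1.2]
grip_width: 0.0301
```

```bash
python3 look.py 5
```

```text
7.975 [ 0.49746653 -0.02413492  0.03524383] [-3.14156114e+00  3.65334741e-05  2.90884468e-01] [-1.48971527 -0.06550105  1.1588408 ] [-0.19534387  0.27501403 -0.08551657] 0.030080490148886443
TCP in track mm [-41.58487942   4.72699466   9.87065957]
```

View pics/w5.png

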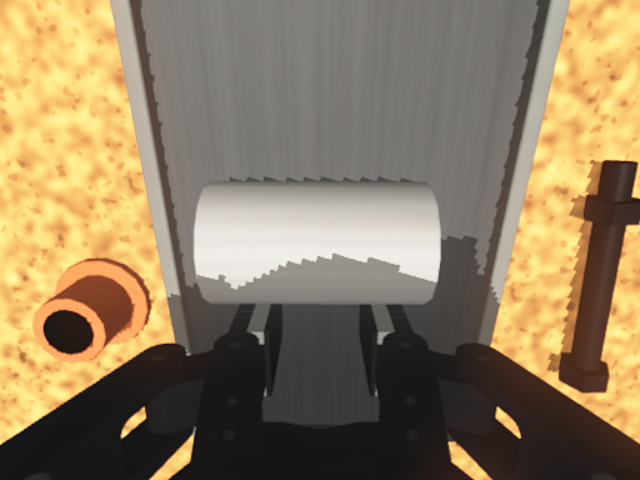

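Still square and in contact. The bushing and bolt haven't moved.

Emit:
servo_tool:
  rows:
    - [[0.3, 0, -0.047, 0, 0, 0], [0.3, 0, -0.047, 0, 0, 0], [0.3, 0, -0.047, 0, 0, 0], [0.3, 0, -0.047, 0, 0, 0], [0.3, 0, -0.047, 0, 0, 0]]

```text
clock: 8.65
position: [0.5118, -0.0198, 0.0376]
tool_rot: [-3.142, 0.0, 0.291]
force: [-2.2, -1.2, 2.6]
grip_width: 0.0297
```

Emit:
servo_tool:
  rows:
    - [[0.3, 0, -0.047, 0, 0, 0], [0.3, 0, -0.047, 0, 0, 0], [0.3, 0, -0.047, 0, 0, 0], [0.3, 0, -0.047, 0, 0, 0], [0.3, 0, -0.047, 0, 0, 0]]

```text
clock: 9.28
position: [0.5262, -0.0155, 0.0399]
tool_rot: [-3.142, 0.0, 0.291]
force: [-2.0, -0.9, 1.3]
grip_width: 0.0299
```

Emit:
servo_tool:
  rows:
    - [[0.3, 0, -0.047, 0, 0, 0], [0.3, 0, -0.047, 0, 0, 0], [0.3, 0, -0.047, 0, 0, 0], [0.3, 0, -0.047, 0, 0, 0], [0.3, 0, -0.047, 0, 0, 0]]

```text
clock: 9.9
position: [0.5406, -0.0112, 0.0423]
tool_rot: [-3.142, 0.0, 0.291]
force: [-1.6, -0.6, 0.9]
grip_width: 0.0297
```

Emit:
servo_tool:
  rows:
    - [[0.3, 0, -0.047, 0, 0, 0], [0.3, 0, -0.047, 0, 0, 0], [0.3, 0, -0.047, 0, 0, 0], [0.3, 0, -0.047, 0, 0, 0], [0.3, 0, -0.047, 0, 0, 0]]

```text
clock: 10.52
position: [0.555, -0.0069, 0.0447]
tool_rot: [-3.142, -0.0, 0.291]
force: [-1.3, -0.4, 1.3]
grip_width: 0.0298
```

```bash
python3 look.py 6
```

```text
10.525 [ 0.5549655  -0.00694793  0.04466472] [-3.14158005e+00 -7.03473373e-06  2.90858998e-01] [-1.32179505 -0.41644315  1.30286376] [-0.17069869  0.26806867 -0.04998828] 0.02976431740789194
TCP in track mm [19.16270823  4.75708825  9.78751723]
```

View pics/w6.png

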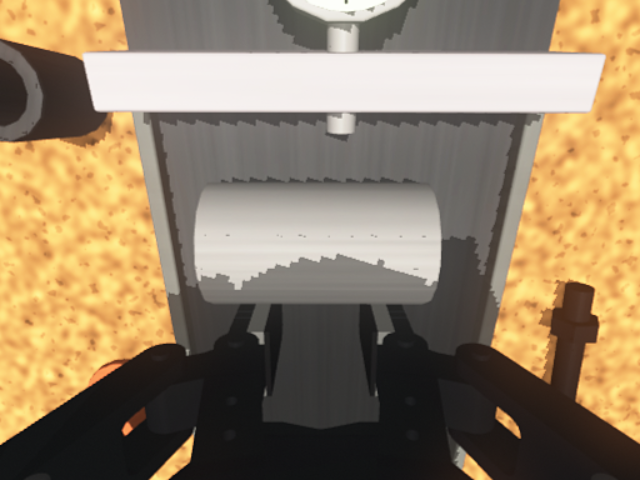

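The stop (front edge at y≈112 px) looks parallel to the roller, with about 25 mm left. I'll slow down for the final approach.

Emit:
servo_tool:
  rows:
    - [[0.3, 0, -0.047, 0, 0, 0], [0.3, 0, -0.047, 0, 0, 0], [0.3, 0, -0.047, 0, 0, 0], [0.3, 0, -0.047, 0, 0, 0], [0.25, 0, -0.04, 0, 0, 0]]

```text
clock: 11.2
position: [0.5688, -0.0028, 0.0469]
tool_rot: [-3.142, 0.0, 0.291]
force: [-1.3, -1.8, 1.3]
grip_width: 0.0299
```

Emit:
servo_tool:
  rows:
    - [[0.2, 0, -0.03, 0, 0, 0], [0.15, 0, -0.025, 0, 0, 0], [0.1, 0, -0.016, 0, 0, 0], [0.1, 0, -0.016, 0, 0, 0], [0.1, 0, -0.016, 0, 0, 0]]

```text
clock: 11.82
position: [0.5749, -0.001, 0.0479]
tool_rot: [-3.142, 0.0, 0.291]
force: [-1.6, -0.4, 0.6]
grip_width: 0.0297
```

```bash
python3 look.py 7
```

```text
11.825 [ 0.57492494 -0.00096724  0.04793704] [-3.14156464e+00  2.63191479e-05  2.90818144e-01] [-1.58553151 -0.39941109  0.59180758] [-0.0678136   0.27521474 -0.01792436] 0.029688536262783373
TCP in track mm [40.25428644  4.78154485  9.76004091]
```

View pics/w7.png

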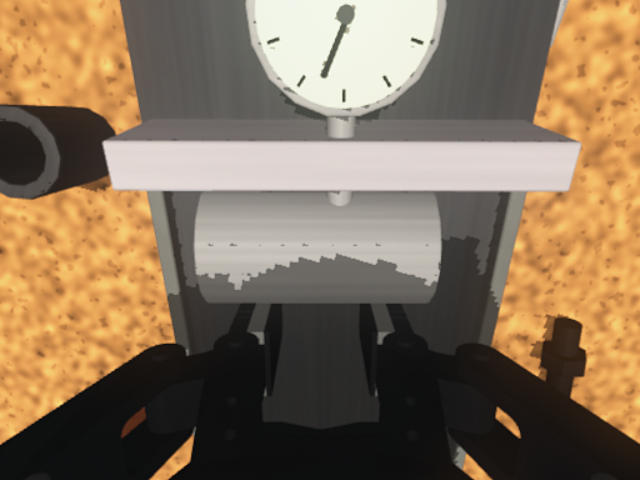

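Nearly there; the stop edge is at y≈190 px. Advancing 1 mm per row and watching the force.

Emit:
servo_tool:
  rows:
    - [[0.1, 0, -0.016, 0, 0, 0], [0.1, 0, -0.016, 0, 0, 0], [0.1, 0, -0.016, 0, 0, 0]]

```text
clock: 12.25
position: [0.5773, -0.0002, 0.0483]
tool_rot: [-3.142, 0.001, 0.291]
force: [-6.0, -1.9, 1.5]
grip_width: 0.0301
```

Emit:
servo_tool:
  rows:
    - [[0.1, 0, -0.016, 0, 0, 0], [0.05, 0, -0.008, 0, 0, 0]]

```text
clock: 12.5
position: [0.5774, -0.0002, 0.0483]
tool_rot: [-3.141, 0.004, 0.291]
force: [-12.7, -2.6, 5.8]
grip_width: 0.0297
```

Emit:
servo_tool:
  rows:
    - [[0, 0, 0, 0, 0, 0], [0, 0, 0, 0, 0, 0], [0, 0, 0, 0, 0, 0], [0, 0, 0, 0, 0, 0]]

```text
clock: 13.0
position: [0.5774, -0.0002, 0.0483]
tool_rot: [-3.141, 0.004, 0.291]
force: [-11.7, -3.2, 6.1]
grip_width: 0.03
```

```bash
python3 look.py 8
python3 - <<'E'
from workcell import bot
import cv2
g=bot.grab_frame("scene");t=bot.grab_frame("top")
cv2.imwrite("pics/s8.png",cv2.resize(g["image"][140:250,180:330,::-1],(750,550),interpolation=cv2.INTER_CUBIC))
cv2.imwrite("pics/t8.png",cv2.resize(t["image"][:,:,::-1],(800,600),interpolation=cv2.INTER_CUBIC))
E
```

```text
13.0 [ 5.77417890e-01 -2.05856627e-04  4.82570762e-02] [-3.14144107  0.00378493  0.29057288] [-11.67615832  -3.1564919    6.07249193] [-0.61148729  2.34884863 -0.03771756] 0.029988840217218028
TCP in track mm [42.87883139  4.79839012  9.66838303]
```

View pics/w8.png

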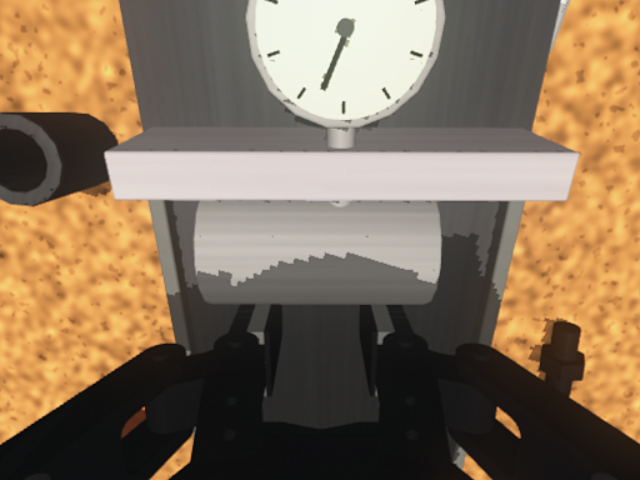

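View pics/s8.png

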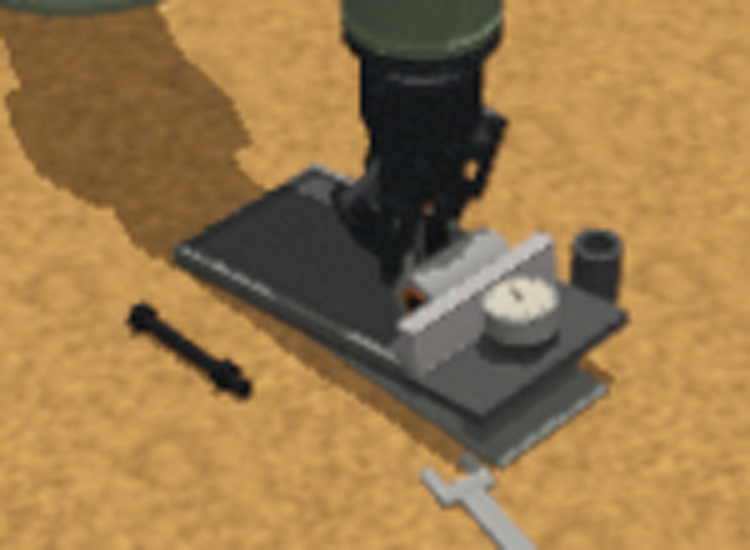

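View pics/t8.png

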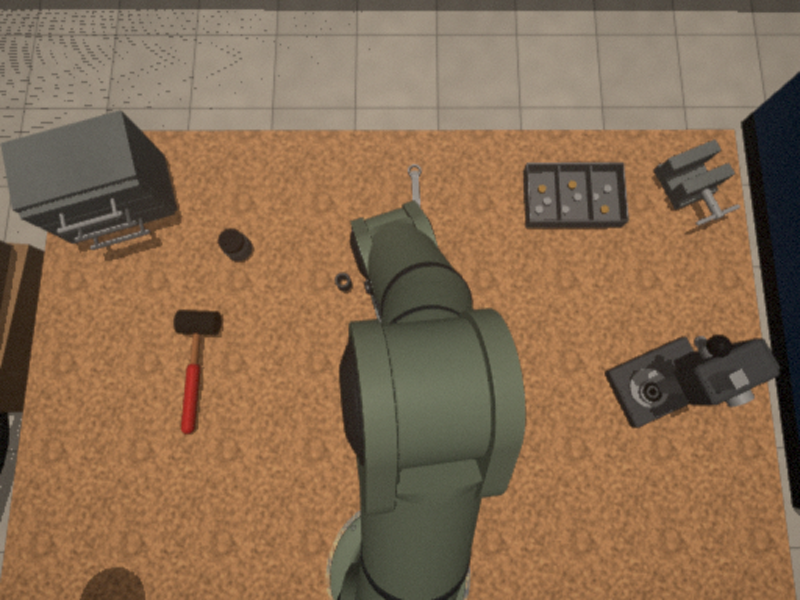

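The pictures show the roller under the stop's edge (y≈200 px) with both fingers on it. I'll check precisely that it's home, since a small stem sliver shows at (341,203).

Run:
```python
from h import *
pose=np.load("pose.npy")
for n in (3,6,7,8):
    o,f=pickle.load(open(f"w{n}.pkl","rb"))
    im=f["image"]
    if n in(6,8):
        c=im[60:250,130:380,::-1] if n==6 else im[90:250,140:370,::-1]
        cv2.imwrite(f"pics/z{n}.png",cv2.resize(c,None,fx=3.2,fy=3.2,interpolation=cv2.INTER_CUBIC))
    M=np.eye(4);M[:3,:3]=Ro.from_euler('xyz',o["tool_rot"]).as_matrix();M[:3,3]=o["position"]
    C=M@f["mount"];T=np.eye(4);T[:3,:3]=Rt(pose[2]);T[:3,3]=[pose[0],pose[1],.032];D=np.linalg.inv(T)@C  # cam->track
    W=np.linalg.inv(D)
    def px(p):
        q=f["K"]@(W[:3,:3]@(np.array(p)/1e3)+W[:3,3]);q=q[:2]/q[2];return ((q+.5)/.8-.5).round(1)
    print(n,"stopL",px([95,63,34]),"R",px([95,-63,34]),"backL",px([109,63,34]))
    for cx in ((73,75,77) if n==8 else ()):
        # rear silhouette of cylinder at centre (cx,5,20)
        cam=D[:3,3]*1e3;v=np.array([cam[0]-cx,cam[2]-20]);L=np.hypot(*v);a=np.arctan2(v[1],v[0]);b=np.arccos(20/L)
        for s in(1,-1): print(cx,px([cx+20*np.cos(a+s*b),5,20+20*np.sin(a+s*b)]))
```

```text
3 stopL [ -298.7 -1595.2] R [ 1082.3 -1599.2] backL [ -418.  -2112.8]
6 stopL [ 94.9 113.1] R [597.9 113.4] backL [80.9 51.9]
7 stopL [113.3 192.7] R [575.3 193.1] backL [101.5 141.4]
8 stopL [115.  202.5] R [573.3 202.8] backL [103.3 152.2]
73 [325.1 311.4]
73 [325.1 188.5]
75 [325.1 306.2]
75 [325.1 182.6]
77 [325.1 301. ]
77 [325.2 176.6]
```

View pics/z8.png

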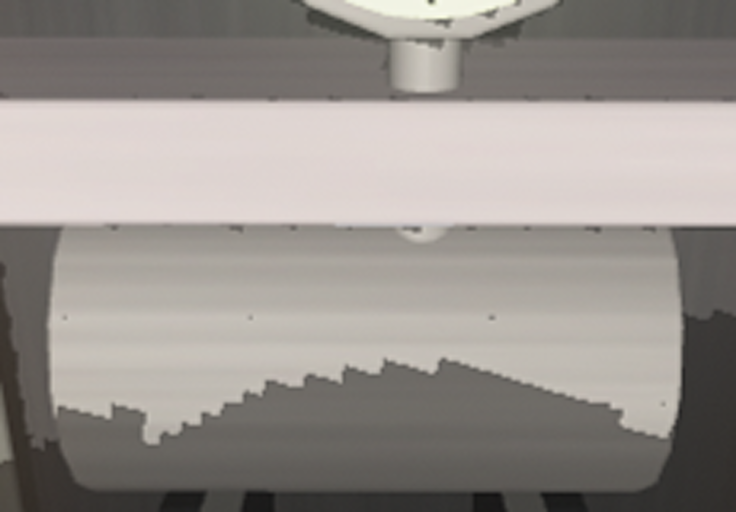

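View pics/z6.png

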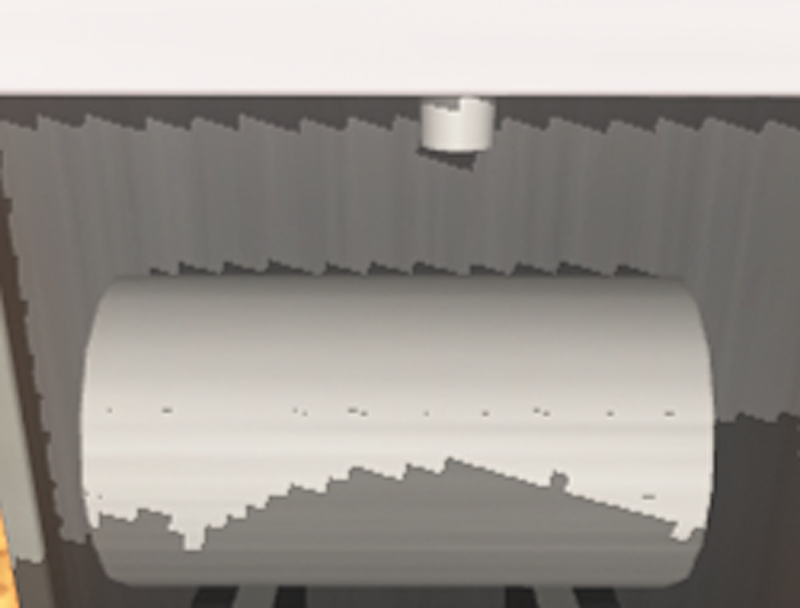

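The roller centre measured against the stop edge is at track x ≈ 75.2 mm, and home is 75. It is square, steady and held with about 12 N. Handing in.

Run:
```python
from workcell import bot
o=bot.observe();print(o["clock"],o["position"],o["force"]);print(bot.job_done())
```

```text
13.15 [ 5.77415153e-01 -2.49386580e-04  4.82412271e-02] [-12.02411438  -1.9993939    5.5452018 ]
the job is handed in; nothing more can be done
None
```

I pushed the steel roller up the ramp to the stop and handed the job in at 13.15 s. The fingertips are still holding it there with about 12 N. It went up at about 24 mm/s with both fingertips, set 30 mm apart, behind it. I slowed to 8 mm/s for the last few millimetres.

**Home position:** in the last wrist picture the roller centre measured about track x = 75.2 mm against the stop edge, where home is 75 mm.

**Square and steady:** the roller's rear edge looked parallel to the stop. The push force and tool pose held steady for over half a second before I handed in.

**Bystanders:** none looked moved in the last pictures, though the arm hid part of the wrench and the bushing from above.

**Disagreements:**
- **Tool reading:** it ended at track x = 42.9 mm, about 1 mm short of my rough estimate and within the 2 mm calibration error.
- **Gauge stem:** it looks as if it sticks out a few millimetres from the stop face, although it is described as flush. The roller position shows it did not block contact.
- **Gauge needle:** it did not visibly move when the roller reached the stop.

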